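# Blow the dust off both sides of a small tray

### The job

Stand the small hollow terracotta tray from the rack upright in the middle of the rubber pad, its hollow side squarely facing the nozzle of the clamped air gun; give it a one-second blast by squeezing the trigger fully against the handle, then let the trigger come right back. Then take the tray again, turn it half round on the pad so that its closed back squarely faces the nozzle, and give that side a one-second blast too; leave the tray standing there and the trigger released. Set the tray down without dropping it, keep it upright throughout, and leave the other things alone.

Things in the scene. Friction and masses are not known exactly. Their poses are not given: they have to be found in the camera images.
- gun: Air blow gun clamped on its side in a low fixed bracket. Origin on the table under the barrel, z up. Level barrel along +y (32 diameter, centre line 62 above the table, top at 80). Black handle level along -x, from 10 to 130 before the origin, 22 thick (y), z 48 to 76; steel trigger bar on its +y side. Free above and below handle and trigger. Its place and yaw vary. (mm)
- nozzle (a point): Tip of the brass nozzle, 110 from the gun's origin along its +y, 62 above the table. (mm)
- handle_back (a point): Point on the back (-y) face of the rigid handle, 85 before the gun's origin (-x), at half the handle's height (62 above the table), level with the place to squeeze. Axes are the gun's. (mm)
- trigger_front (a point): Point on the front (+y) face of the trigger bar, 63 from its hinge, at half its height (bar 22 high, 8 thick, 88 long), opposite handle_back: 54 from it when released, 40 when fully squeezed. Moves with the trigger. (mm)
- trigger (a joint): Trigger hinge (vertical axis, at the barrel end of the bar): 0 released, 0.22 rad at its stop, squeezed towards the handle. Its spring takes about 7 N at trigger_front to start and 11 N to reach the stop, and returns it to 0. Above 0.17 counts as fully squeezed. (mm)
- pad: Black square rubber pad 100 x 100 x 6, fixed on the table before the nozzle, its centre 95 to 120 beyond the tip. Origin at the centre of its underside; axes parallel to the gun's; top at 6 above the table. (mm)
- rack: Fixed wooden rack: base 76 (x) x 144 (y) x 8, three upright dividers 40 (x) x 10 (y), tops 88 above the table, at y = -62, 0, +62. Two slots, 52 clear, centred 31 either side of the origin along y; the tray stands in one, a solid slab in the other. Origin at the centre of its underside. (mm)
- tray_center (a point): Centre of the terracotta tray on edge: 60 wide (x), 36 thick (y), 95 tall (z), 200 to 340 g; 47.5 above its lower edge. -y side hollow (recess 40 wide, 65 tall, 26 deep, rim 15 at top); +y side the closed back. In the rack (base 8) its hollow looks to the rack's -y; there only the 60 mm width can be gripped: the side edges stick out 10 beyond the dividers.
- tray: The same small tray; origin at the centre of its lower edge face, axes as for tray_center.
- slab_center (a point): Centre of the solid terracotta slab 60 x 24 x 85 in the rack's other slot; it must stay. (mm)
- tin: Bystander: paint tin, 80 in diameter, 100 tall, near the back left. To be left alone. Origin at its underside. (mm)
- spraycan: Bystander: spray can, 62 in diameter, 170 tall, near the back right. To be left alone. Origin at its underside. (mm)
- jar: Bystander: glass jar, 64 in diameter, 85 tall, behind the rack. To be left alone. Origin at its underside. (mm)
- tape: Bystander: roll of paper tape, 90 in diameter, 25 high, lying near the robot. To be left alone. Origin at its underside. (mm)
- sander: Bystander: sanding block, cork, 70 x 50 x 30, lying before the rack. To be left alone. Origin at its underside. (mm)
- brush: Bystander: paint brush, lying at the right. To be left alone. Origin at its underside.
- scraper: Bystander: flat scraper, lying at the right, behind the brush. To be left alone. Origin at its underside.
There are look-alikes about, which are no part of the job. Several things look just like the pad: the one meant starts farthest to the robot's left.

How it is judged:
By the outcome, as a careful person would: the job done as asked, in the order asked, and still so for the second after the job is handed in, with the robot touching nothing.
It also fails if it takes over 72 s, if anything falls off the work surface, if the arm or the gripper's body presses on something with over 40 N, if the wrist force passes 120 N, or if a joint passes its speed limit or range.

### The arm

A 6-joint arm with a two-finger parallel gripper is mounted at the origin on the work surface. World frame = base frame: x ahead of the robot, y to its left, z up, the work surface at z = 0. Lengths are in m, angles in rad, forces in N, time in s.
With the tool pointing down it reaches from about 0.25 to 0.725 m from the base axis. Payload 4 kg.
Tool frame: the origin (TCP) lies on the centre line of the jaws, within the pads' length; the fingertips stand tip_reach ahead of it and the grasp point (between the pads) lies 5 mm behind it (tip_reach is the distance from the TCP to the fingertips, in m); z points along the fingers, y is the direction in which the jaws open and shut (so a half turn about z gives the same grasp; the last joint's range is limited). The gripper opens to 85 mm and grips with 20 to 120 N. Pads are 22 mm wide; open, the fingers measure 114 mm over their backs; the gripper's body (76 mm by 85 mm) begins 54 mm behind the grasp point. The pads swing forward as they close: fully open they stand 13 mm farther back than shut.
Start: joints at [-1.164, 0.241, 0.005, 1.335, 0, 1.571], TCP at [0.198, -0.459, 0.245] pointing down, gripper open.
Joint ranges: [-2.72, 2.72], [-1.05, 1.87], [-1.09, 1.28], [-1.99, 2.15], [-1.42, 1.44], [-3.14, 3.14]. Speed limits (rad/s): [2.79, 2.79, 3.14, 3.14, 3.14, 3.14].

### API

Orientations are given as a unit quaternion [x, y, z, w].
In Python, from workcell import * gives the robot as it stands.
- The arm moves only by the tool arm_command, never from a script. Its arguments are lists of equal length, an entry for each row: "translation": the shift along the tool's x, y, z in cm, a list of three; "turn": the turn about the tool's z in rad; "hand": the closure, from 0 (fully open) to 1 (shut). In form: {"translation": [[x, y, z], ...], "turn": [turn, ...], "hand": [hand, ...]}. A call has 1 to 5 rows; each row is the pose to reach, as a shift and turn from the pose commanded when the call began, along the tool's axes at that moment; what a row does not reach only later rows make up. A row lasts 1/12 s, in which the tool goes at most 41.7 mm and 7.16 degrees, less where a joint would pass 70% of its speed; a pose out of reach is approached as far as the arm can. A call with a gripper value outside its range is refused whole. The fingers move at their own pace and stop on an object; the grip force is fixed at half the most. Time passes only in rows, so rows that repeat a pose let the fingers close. It gives the time, the measured TCP pose, the force and the opening at its end, in the units of the state.
- get_obs(): the state, without advancing time (a new reading comes with each control period).
- camera(name): name is "side" or "top" or "wrist"; returns (picture, depth): 420x560x3 uint8, red, green, blue; 420x560 float32, m along the optical axis (not along the pixel's ray), 0 where there is no reading.
- camera_info(name): a dict with "mtx" (3x3 intrinsics, pixels), "world_to_cam" (4x4, takes a point from world to camera coordinates). Camera axes: x right, y down, z forward; pixel columns grow to the right and rows downward; lengths in m; the calibration is good to about 2 mm. A picture is of the moment at which its call begins: read the wrist's pose just before it. camera_info takes no time and is no camera call; for the wrist camera it gives the pose at the moment of the call.
- job_done(): hands the job in, once; it reports no verdict.
Trained networks look in the newest picture that a camera, given by its name, has taken for a name from the list of things; names that differ only in an ending like _2 or _b are one class to them, and where a whole thing is asked for, a point or a joint stands for the part that bears it (a point fixed in the world has none). Each returns a list of dicts, best first, with "conf" (0 to 1); they miss things now and then, are a little off and sometimes report something else, mostly with a low value. They report only what shows in the picture. A call takes as long as a camera call. They do not tell look-alikes from the thing itself.
- search_frame(camera, name): "location" ([row, column] in pixels, amid what is visible of it).
- spot_point(camera, name): "location" ([row, column] in pixels: a listed point, or the origin of a listed thing).
The state is a dict: "clock": time; "joint_pos": joint angles; "joint_vel": joint speeds; "tau": joint torques, N m; "eef_pos": TCP position; "tool_rot": TCP orientation; "ft_force": force on the tool from outside, world axes, zero at the start; "ft_torque": the same for the moment, N m; "grip_width": finger opening in m.
Only numpy, scipy, OpenCV 4.12 (cv2) and the standard library are available. Lean on these libraries where they do the work, as an engineer would, in place of code of your own. Each camera call takes 0.05 s, during which the arm holds its last target. There are 200 camera calls.

## Working session

There is one attempt and no reset: what is moved stays moved. The work goes in short steps, Python scripts to look and compute and a tool call to move; the robot and the scene stay as the last step left them, time stands still between calls to the robot, and variables do not carry over. Pictures are saved under pics/ and viewed, about 8 in all and at most 12, crops included, and the job is handed in when it is done.

Besides the shell and the picture viewer there is one more tool, called after "Call:" as a command line: name --pt "numbers of a row" for each row, then --argument value for the rest. arm_command: Moves the arm, as the interface text tells. Its arguments: {"type":"object","properties":{"translation":{"type":"array","items":{"type":"array","items":{"type":"number"}}},"turn":{"type":"array","items":{"type":"number"}},"hand":{"type":"array","items":{"type":"number"}}},"required":["translation","turn","hand"]}

```bash
ls; mkdir -p pics
cat > h.py <<'E'
from workcell import *
import numpy as np, cv2
from scipy.spatial.transform import Rotation as R
def ray(cam,px):
    i=camera_info(cam);K=np.array(i["mtx"]);T=np.linalg.inv(np.array(i["world_to_cam"]))
    d=T[:3,:3]@np.linalg.inv(K)@np.array([px[1],px[0],1.]);return T[:3,3],d
def atz(cam,px,z):
    o,d=ray(cam,px);return o+d*(z-o[2])/d[2]
def atd(cam,px,depth):
    o,d=ray(cam,px);return o+d*depth
def proj(cam,p):
    i=camera_info(cam);c=(np.array(i["world_to_cam"])@np.append(p,1))[:3];u=np.array(i["mtx"])@c;return u[:2]/u[2]
def cloud(cam,depth):
    i=camera_info(cam);K=np.array(i["mtx"]);T=np.linalg.inv(np.array(i["world_to_cam"]))
    v,u=np.mgrid[:depth.shape[0],:depth.shape[1]]
    P=np.stack([u,v,np.ones_like(u)],-1)@np.linalg.inv(K).T*depth[...,None]
    return P@T[:3,:3].T+T[:3,3]
E
python3 - <<'E'
from h import *
o=get_obs();print({k:np.round(v,3).tolist() for k,v in o.items()})
names=["gun","nozzle","handle_back","trigger_front","pad","rack","tray_center","tray","slab_center","tin","spraycan","jar","tape","sander"]
for c in ["top","side"]:
    p,d=camera(c);cv2.imwrite(f"pics/{c}0.png",p[...,::-1]);np.savez(f"{c}0.npz",p=p,d=d)
    P=cloud(c,d)
    for n in names:
        for r in spot_point(c,n)[:4]:
            if r["conf"]<.3: continue
            l=np.round(r["location"]).astype(int);q=np.clip(l,0,[419,559]);print(c,n,round(r["conf"],2),l,"surf",P[q[0],q[1]].round(3))
E
```

```text
pics
{'clock': 0.0, 'joint_pos': [-1.164, 0.241, 0.004, 1.335, 0.0, 1.571], 'joint_vel': [0.0, -0.001, -0.0, 0.001, 0.001, 0.0], 'tau': [-0.002, -37.231, 25.241, 0.017, -0.0, -0.0], 'eef_pos': [0.198, -0.459, 0.244], 'tool_rot': [0.979, 0.202, -0.0, -0.001], 'ft_force': [0.656, 0.064, -0.388], 'ft_torque': [0.027, -0.028, -0.038], 'grip_width': 0.085}
top gun 0.84 [199 316] surf [ 0.603 -0.115  0.073]
top nozzle 0.86 [185 273] surf [ 0.638 -0.014  0.067]
top nozzle 0.63 [129 347] surf [ 0.762 -0.185  0.11 ]
top handle_back 0.7 [236 329] surf [ 0.518 -0.153 -0.   ]
top trigger_front 0.43 [228 307] surf [ 0.535 -0.094  0.071]
top pad 0.96 [181 238] surf [0.656 0.074 0.004]
top pad 0.83 [299 312] surf [ 0.364 -0.109  0.012]
top pad 0.81 [181 394] surf [ 0.655 -0.317  0.004]
top rack 0.84 [260 132] surf [0.462 0.307 0.101]
top tray_center 0.89 [258 139] surf [0.467 0.291 0.101]
top tray 0.64 [256 142] surf [0.471 0.287 0.089]
top slab_center 0.65 [263 115] surf [0.455 0.352 0.078]
top slab_center 0.38 [180 234] surf [0.658 0.084 0.004]
top tin 0.68 [231 306] surf [ 0.528 -0.091  0.074]
t
[... 928 characters left out ...]
1  0.008]
side rack 0.49 [346 267] surf [0.443 0.375 0.077]
side tray_center 0.98 [324 272] surf [0.454 0.319 0.075]
side tray_center 0.38 [348 264] surf [0.45  0.374 0.067]
side tray 0.73 [336 271] surf [0.441 0.358 0.09 ]
side slab_center 0.81 [348 261] surf [0.456 0.377 0.068]
side tin 0.98 [280 185] surf [0.7   0.248 0.045]
side spraycan 0.81 [182 235] surf [ 0.765 -0.183  0.023]
side jar 0.83 [332 157] surf [0.684 0.4   0.044]
side jar 0.75 [172 356] surf [ 0.431 -0.364  0.022]
side tape 0.92 [271 339] surf [ 0.376  0.048 -0.003]
side tape 0.39 [176 356] surf [ 0.428 -0.357  0.013]
side sander 0.81 [306 313] surf [0.398 0.203 0.026]
side sander 0.73 [207 295] surf [ 0.543 -0.096  0.051]
```

Run:
```python
from h import *
p=np.load("top0.npz")["p"];cv2.imwrite("pics/top0b.png",cv2.resize(p[120:330,80:440],None,fx=2.2,fy=2.2,interpolation=3)[...,::-1])
P=cloud("top",np.load("top0.npz")["d"])
def rect(m,n):
    q=P[m][:,:2].astype(np.float32);r=cv2.minAreaRect(q*1000);print(n,len(q),np.round(r[0],1),np.round(r[1],1),round(r[2],1),"z",P[m][:,2].mean().round(4))
x,y,z=P[...,0],P[...,1],P[...,2]
g=p.max(-1)
def reg(a,b,c,d):return (x>a)&(x<b)&(y>c)&(y<d)
rect(reg(.58,.74,.0,.15)&(g<70)&(z<.02),"pad")
rect(reg(.36,.56,.2,.45)&(z>.095),"tray top")
rect(reg(.36,.56,.2,.45)&(z>.082),"rack tops")
m=reg(.47,.70,-.2,.02)&(z>.04)
rect(m,"gun")
rect(reg(.47,.58,-.2,-.05)&(z>.04)&(g<70),"handle")
```

```text
pad 1540 [658.7  90.7] [100.2  99.1] 78.6 z 0.005
tray top 458 [460.8 328.5] [59.8 89.6] 11.2 z 0.1015
rack tops 1029 [459.  333.6] [ 60.5 134.2] 12.6 z 0.0946
gun 2727 [571.5 -98.7] [202.6 167.2] 3.1 z 0.4818
handle 426 [ 535.4 -119.1] [54.  99.2] 79.1 z 0.0731
```

View pics/top0b.png

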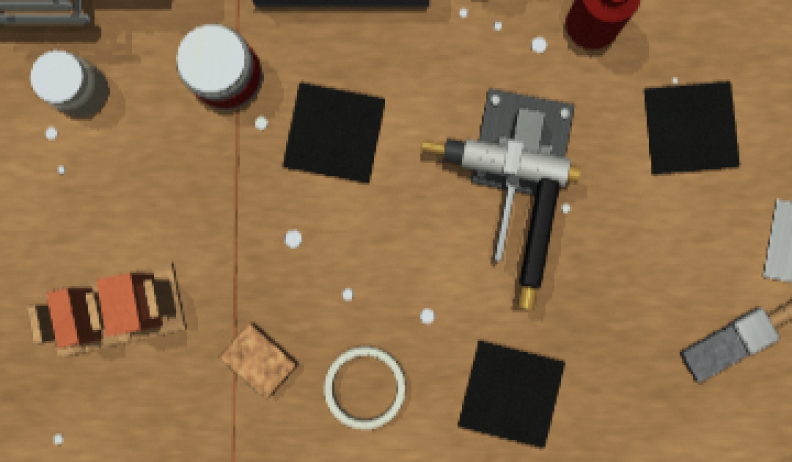

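The top view shows the rack at lower left, with the thicker tray at (118,302) and the slab at (68,315). The correct pad is at (333,132), left of the nozzle tip at (425,147), and the handle and trigger hang down at (520,230). I'll move towards the rack.

Call:
arm_command --pt "2 -2.1 0" --pt "4.2 -4.5 0" --pt "6.5 -7 0" --pt "8.7 -9.4 0" --pt "11 -11.8 0" --turn '[0,0,0,0,0]' --hand '[0,0,0,0,0]'

```text
clock: 1.92
eef_pos: [0.2522, -0.306, 0.2453]
tool_rot: [0.979, 0.202, 0.0, 0.0]
ft_force: [0.6, 0.7, 0.4]
grip_width: 0.0856
```

Call:
arm_command --pt "2.2 -2.4 0" --pt "4.4 -4.7 0" --pt "6.6 -7.1 0" --pt "8.8 -9.4 0" --pt "11 -11.8 0" --turn '[0,0,0,0,0]' --hand '[0,0,0,0,0]'

```text
clock: 2.33
eef_pos: [0.3068, -0.1541, 0.2456]
tool_rot: [0.979, 0.202, 0.0, 0.0]
ft_force: [1.0, -0.9, 0.3]
grip_width: 0.0854
```

Call:
arm_command --pt "2.2 -2.4 0" --pt "4.4 -4.7 0" --pt "6.6 -7.1 0" --pt "8.8 -9.4 0" --pt "11 -11.8 0" --turn '[0,0,0,0,0]' --hand '[0,0,0,0,0]'

```text
clock: 2.75
eef_pos: [0.3612, -0.0019, 0.2456]
tool_rot: [0.979, 0.202, 0.001, 0.0]
ft_force: [0.7, -0.5, -0.4]
grip_width: 0.0854
```

Call:
arm_command --pt "2.2 -2.4 0" --pt "4.4 -4.7 0" --pt "6.6 -7.1 0" --pt "8.8 -9.4 0" --pt "11 -11.8 0" --turn '[-0.12,-0.24,-0.36,-0.48,-0.6]' --hand '[0,0,0,0,0]'

```text
clock: 3.17
eef_pos: [0.4155, 0.1501, 0.2455]
tool_rot: [0.874, 0.485, 0.0, 0.0]
ft_force: [0.5, -0.5, 0.2]
grip_width: 0.0851
```

```bash
cat >> h.py <<'E'
def yaw(Rm): return np.degrees(np.arctan2(Rm[1,0],Rm[0,0]))
def plan(xyz,yawdeg,o=None):
    """tool shift (cm), turn (rad) to bring TCP to xyz with tool-x yaw yawdeg"""
    o=o or get_obs();Rm=R.from_quat(o["tool_rot"]).as_matrix()
    s=Rm.T@(np.array(xyz)-o["eef_pos"])*100
    print("at",np.round(o["eef_pos"],4),"yaw",yaw(Rm).round(1),"q6",np.degrees(o["joint_pos"][5]).round(0),"t",round(o["clock"],2),"-> shift cm",s.round(2),"turn",np.radians(yaw(Rm)-yawdeg).round(3))
def rect(P,m,n):
    q=P[m][:,:2].astype(np.float32);r=cv2.minAreaRect(q*1000);print(n,len(q),np.round(r[0],1),np.round(r[1],1),round(r[2],1),"z",np.median(P[m][:,2]).round(4))
E
python3 - <<'E'
from h import *
import workcell; print([k for k in dir(workcell) if k[0]!='_'])
plan([.468,.30,.245],102)
p,d=camera("wrist");cv2.imwrite("pics/w1.png",p[...,::-1]);np.savez("w1.npz",p=p,d=d)
P=cloud("wrist",d)
i=camera_info("wrist");print(np.linalg.inv(np.array(i["world_to_cam"])).round(3),i["mtx"][0])
for n in ["tray_center","tray","slab_center","rack"]:
    for r in spot_point("wrist",n)[:2]: print(n,round(r["conf"],2),np.round(r["location"]))
E
```

```text
['Unreachable', 'camera', 'camera_info', 'get_obs', 'job_done', 'search_frame', 'spot_point', 'tip_reach']
at [0.4155 0.1501 0.2455] yaw 58.0 q6 142.0 t 3.17 -> shift cm [15.5  -3.48  0.05] turn -0.767
[[ 0.853 -0.494 -0.167  0.461]
 [-0.521 -0.809 -0.271  0.225]
 [-0.001  0.318 -0.948  0.375]
 [ 0.     0.     0.     1.   ]] [289.31470582   0.         274.37056942]
tray_center 0.83 [ 34. 234.]
tray 0.58 [ 43. 245.]
```

View pics/w1.png

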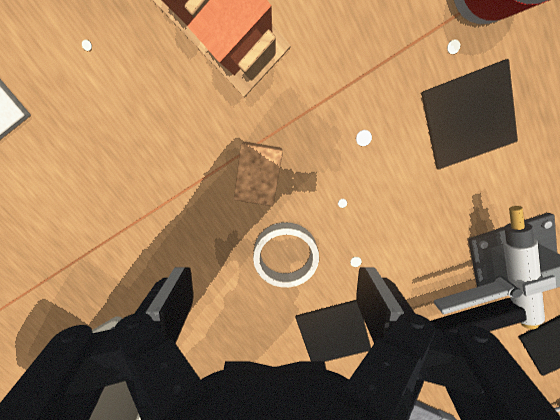

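The wrist view shows the rack at the top, with the tray top at about (232,25) and a dark face below right at (245,60). I'll enlarge that to see whether the face is hollow.

Run:
```python
from h import *
z=np.load("w1.npz");p=z["p"];cv2.imwrite("pics/w1c.png",cv2.resize(p[0:100,150:300],None,fx=5,fy=5,interpolation=3)[...,::-1])
P=cloud("wrist",z["d"]);x,y,zz=P[...,0],P[...,1],P[...,2]
rect(P,(x>.36)&(x<.56)&(y>.2)&(y<.45)&(zz>.097),"tray top w")
T=np.load("top0.npz");P=cloud("top",T["d"]);x,y,zz=P[...,0],P[...,1],P[...,2];r=T["p"].astype(int)
red=(r[...,0]-r[...,2]>90)&(r[...,1]<110)
a=(x>.36)&(x<.56)&(y>.2)&(y<.45)
rect(P,a&(zz>.099),"tray top");rect(P,a&(zz>.097)&red&(y<.33),"tray red");rect(P,a&red&(zz<.097)&(zz>.085),"slab red")
```

```text
tray top w 3953 [472.7 273. ] [59.7 96. ] 18.1 z 0.1032
tray top 394 [465.9 303.3] [59.9 37.1] 10.4 z 0.102
tray red 394 [466.6 303.3] [58.6 36.5] 9.1 z 0.102
slab red 250 [458.  342.4] [58.2 67.7] 13.5 z 0.092
```

View pics/w1c.png

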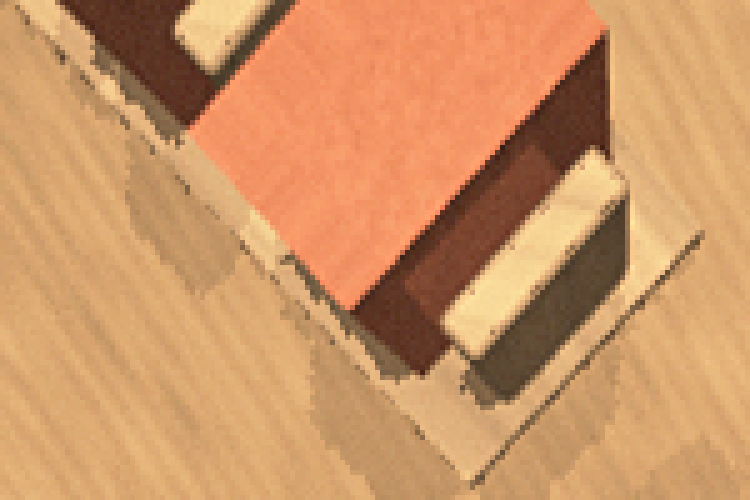

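The crop shows a recessed panel below a top rim on the face at about (490,220). So the hollow looks towards world -y, the nozzle side. I'll hover over the tray.

Call:
arm_command --pt "3.1 -0.8 0" --pt "6.3 -1.5 0" --pt "9.4 -2.3 1" --pt "12.5 -3 3" --pt "15.65 -3.8 4.5" --turn '[-0.12,-0.24,-0.36,-0.48,-0.6]' --hand '[0,0,0,0,0]'

```text
clock: 3.83
eef_pos: [0.4674, 0.3004, 0.2001]
tool_rot: [0.693, 0.721, 0.0, 0.0]
ft_force: [0.1, -0.3, 1.0]
grip_width: 0.0852
```

Call:
arm_command --pt "0 0 0" --pt "0 0 0" --pt "0 0 0" --turn '[-0.1,-0.16,-0.16]' --hand '[0,0,0]'

```text
clock: 4.08
eef_pos: [0.4666, 0.2997, 0.1996]
tool_rot: [0.635, 0.773, -0.001, -0.0]
ft_force: [0.5, -0.2, 0.3]
grip_width: 0.0856
```

Run:
```python
from h import *
print("tip",tip_reach)
p,d=camera("wrist");cv2.imwrite("pics/w2.png",p[...,::-1]);np.savez("w2.npz",p=p,d=d)
P=cloud("wrist",d);x,y,z=P[...,0],P[...,1],P[...,2];r=p.astype(int)
red=(r[...,0]-r[...,2]>90)&(r[...,1]<190)
a=(x>.40)&(x<.53)&(y>.25)&(y<.33)
rect(P,a&(z>.099)&(z<.108),"tray");rect(P,a&(z>.099)&(z<.108)&red,"tray red")
rect(P,(x>.38)&(x<.55)&(y>.2)&(y<.45)&(z>.085)&(z<.108),"all")
plan([.466,.303,.07],101.5)
for n in ["tray_center","slab_center"]:
    for q in spot_point("wrist",n)[:2]: print(n,round(q["conf"],2),np.round(q["location"]),atz("wrist",q["location"],.0555).round(3))
```

```text
tip 0.014
tray 3061 [467.  301.6] [60.1 36.7] 10.8 z 0.104
tray red 1786 [467.2 301.6] [60.3 35.7] 9.9 z 0.1041
all 7423 [460.1 332.5] [ 60.9 133.9] 12.7 z 0.0945
at [0.4668 0.2996 0.2001] yaw 101.0 q6 112.0 t 4.13 -> shift cm [ 0.35  0.   13.01] turn -0.008
tray_center 0.67 [200. 271.] [0.463 0.299 0.055]
slab_center 0.77 [133. 271.] [0.451 0.362 0.055]
```

View pics/w2.png

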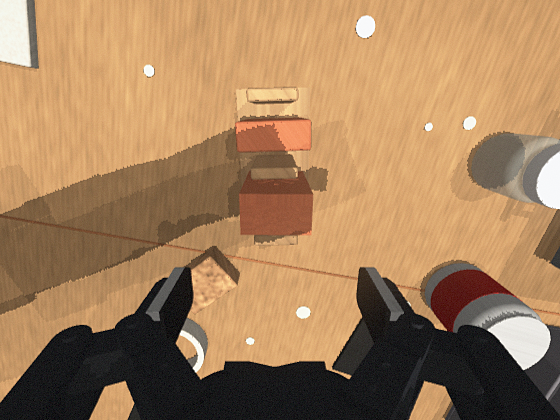

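The picture shows the tray at (275,205) centred between the fingers with the jaws along its width. I'll descend and grip.

Call:
arm_command --pt "0.2 0 3.5" --pt "0.2 0 7" --pt "0.2 0 10" --pt "0.2 0 12" --pt "0.2 0 13" --turn '[0,0,0,0,0]' --hand '[0,0,0,0,0]'

```text
clock: 4.65
eef_pos: [0.4647, 0.3009, 0.0678]
tool_rot: [0.635, 0.772, -0.002, -0.001]
ft_force: [-0.2, -0.3, -0.7]
grip_width: 0.0853
```

Call:
arm_command --pt "0 0 0" --pt "0 0 0" --pt "0 0 0" --pt "0 0 0" --pt "0 0 0" --turn '[0,0,0,0,0]' --hand '[0.2,0.35,0.5,0.5,0.5]'

```text
clock: 5.07
eef_pos: [0.4673, 0.3034, 0.0718]
tool_rot: [0.635, 0.773, 0.001, 0.0]
ft_force: [-0.1, 0.1, 2.6]
grip_width: 0.0593
```

Call:
arm_command --pt "0 0 -1" --pt "0 0 -3" --pt "0 0 -6" --pt "0 0 -9" --pt "0 0 -12.5" --turn '[0,0,0,0,0]' --hand '[0.5,0.5,0.5,0.5,0.5]'

```text
clock: 5.48
eef_pos: [0.4654, 0.3024, 0.1964]
tool_rot: [0.635, 0.773, -0.001, -0.0]
ft_force: [0.2, 0.1, -1.8]
grip_width: 0.0593
```

Run:
```python
from h import *
plan([.659,.091,.18],78.7);o=get_obs();print(o["grip_width"],o["ft_force"])
T=np.load("top0.npz");P=cloud("top",T["d"]);p=T["p"];x,y,z=P[...,0],P[...,1],P[...,2];g=p.max(-1)
# gun yaw: barrel & handle axes
m=(x>.57)&(x<.66)&(y>-.15)&(y<-.005)&(z>.05)&(z<.085)
rect(P,m,"barrel");q=P[m][:,:2];v=cv2.fitLine(q[q[:,0]>.6].astype(np.float32)*1000,cv2.DIST_HUBER,0,.01,.01).ravel();print(v.round(3))
m=(x>.49)&(x<.575)&(y>-.18)&(y<-.115)&(z>.055)&(z<.09)&(g<70)
rect(P,m,"handle");v=cv2.fitLine(P[m][:,:2].astype(np.float32)*1000,cv2.DIST_HUBER,0,.01,.01).ravel();print(v.round(3),np.degrees(np.arctan2(v[1],v[0])))
```

```text
at [0.4654 0.3024 0.1964] yaw 101.2 q6 112.0 t 5.48 -> shift cm [-24.51  14.87   1.63] turn 0.393
0.059343202985933784 [ 0.1729857   0.1225227  -1.78536319]
barrel 999 [613.7 -80.6] [ 89.9 137. ] 1.2 z 0.0727
[ 8.1000e-02  9.9700e-01  6.2500e+02 -8.4614e+01]
handle 363 [ 532.6 -134.9] [22. 90.] 78.9 z 0.0744
[ 9.75000e-01 -2.20000e-01  5.32370e+02 -1.33753e+02] -12.720269
```

Call:
arm_command --pt "-2 1.2 0" --pt "-5 3 0" --pt "-8.3 5 0" --pt "-11.6 7 0" --pt "-15 9.1 0" --turn '[0,0,0,0,0]' --hand '[0.5,0.5,0.5,0.5,0.5]'

```text
clock: 5.9
eef_pos: [0.5855, 0.1726, 0.1967]
tool_rot: [0.634, 0.773, 0.001, 0.0]
ft_force: [0.2, 0.7, -2.0]
grip_width: 0.0594
```

Call:
arm_command --pt "-3 1.8 0" --pt "-6 3.6 0" --pt "-8 4.8 0" --pt "-9 5.5 1" --pt "-9.5 5.8 1.6" --turn '[0.08,0.16,0.24,0.32,0.393]' --hand '[0.5,0.5,0.5,0.5,0.5]'

```text
clock: 6.32
eef_pos: [0.6617, 0.0892, 0.1796]
tool_rot: [0.775, 0.631, 0.0, 0.001]
ft_force: [-1.5, 1.0, -2.9]
grip_width: 0.0594
```

Call:
arm_command --pt "0 0 0" --pt "0 0 0" --turn '[0,0]' --hand '[0.5,0.5]'

```text
clock: 6.48
eef_pos: [0.6598, 0.0914, 0.1793]
tool_rot: [0.773, 0.635, -0.0, -0.0]
ft_force: [-0.1, 0.2, -1.6]
grip_width: 0.0592
```

Run:
```python
from h import *
plan([.659,.091,.08],78.6)
p,d=camera("wrist");cv2.imwrite("pics/w3.png",p[...,::-1]);np.savez("w3.npz",p=p,d=d)
P=cloud("wrist",d);x,y,z=P[...,0],P[...,1],P[...,2];g=p.max(-1)
print("padvis");rect(P,(x>.58)&(x<.74)&(y>.01)&(y<.17)&(g<75)&(z<.02)&(z>-.01),"pad")
for n in ["nozzle","handle_back","trigger_front"]:
    for q in spot_point("wrist",n)[:2]: print(n,round(q["conf"],2),np.round(q["location"]),atz("wrist",q["location"],.062).round(3))
```

```text
at [0.6598 0.0914 0.1793] yaw 78.8 q6 109.0 t 6.48 -> shift cm [-0.05 -0.06  9.93] turn 0.003
padvis
pad 5783 [661.  103.1] [ 71.2 100.7] 79.5 z 0.0071
nozzle 0.49 [270.  48.] [0.431 0.073 0.062]
handle_back 0.32 [377. 406.] [ 0.767 -0.133  0.062]
```

View pics/w3.png

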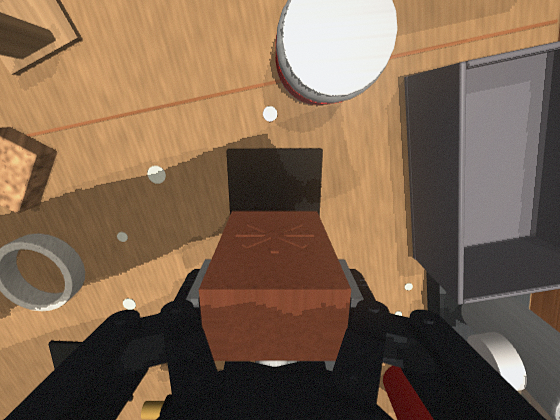

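The pad (275,180) lies square under the held tray, and the closed marked back faces away from the nozzle. I'll lower the tray.

Call:
arm_command --pt "0 0 3" --pt "-0.05 0 6" --pt "-0.1 -0.05 8.5" --pt "-0.1 -0.05 10" --pt "-0.1 -0.05 10.7" --turn '[0,0,0,0,0]' --hand '[0.5,0.5,0.5,0.5,0.5]'

```text
clock: 7.1
eef_pos: [0.6571, 0.0912, 0.0699]
tool_rot: [0.773, 0.635, -0.002, -0.001]
ft_force: [-19.2, -1.3, 61.1]
grip_width: 0.0594
```

Call:
arm_command --pt "0 0 0" --pt "0 0 0.1" --pt "0 0 0.2" --pt "0 0 0.3" --pt "0 0 0.3" --turn '[0,0,0,0,0]' --hand '[0.5,0.5,0.5,0.5,0.5]'

```text
clock: 7.52
eef_pos: [0.66, 0.0909, 0.07]
tool_rot: [0.773, 0.634, 0.001, 0.0]
ft_force: [-0.4, -0.1, -3.4]
grip_width: 0.0591
```

Call:
arm_command --pt "0 0 0" --pt "0 0 0" --turn '[0,0]' --hand '[0.5,0.5]'

```text
clock: 7.68
eef_pos: [0.6599, 0.0908, 0.0699]
tool_rot: [0.773, 0.634, 0.0, 0.0]
ft_force: [0.7, -0.6, -0.2]
grip_width: 0.0596
```

Call:
arm_command --pt "0 0 0.1" --pt "0 0 0.1" --turn '[0,0]' --hand '[0.5,0.5]'

```text
clock: 7.85
eef_pos: [0.6599, 0.0908, 0.0699]
tool_rot: [0.773, 0.634, 0.001, 0.0]
ft_force: [-2.0, 0.6, 4.6]
grip_width: 0.0592
```

Call:
arm_command --pt "0 0 0.1" --pt "0 0 0.1" --turn '[0,0]' --hand '[0.5,0.5]'

```text
clock: 8.02
eef_pos: [0.6599, 0.0908, 0.0699]
tool_rot: [0.773, 0.634, 0.001, 0.0]
ft_force: [-4.4, -0.1, 8.6]
grip_width: 0.0591
```

Contact shows about 9 N, so the tray is on the pad. I'll release, rise and head over the handle.

Call:
arm_command --pt "0 0 0" --pt "0 0 0" --pt "0 0 0" --pt "0 0 0" --pt "0 0 0" --turn '[0,0,0,0,0]' --hand '[0.3,0.2,0,0,0]'

```text
clock: 8.43
eef_pos: [0.6595, 0.0907, 0.067]
tool_rot: [0.773, 0.634, -0.0, -0.0]
ft_force: [0.7, 0.3, 0.0]
grip_width: 0.0851
```

Call:
arm_command --pt "0 0 -1" --pt "0 0 -3" --pt "0 0 -6" --pt "0 0 -9.5" --pt "0 0 -13" --turn '[0,0,0,0,0]' --hand '[0,0,0,0,0]'

```text
clock: 8.85
eef_pos: [0.6589, 0.0907, 0.1986]
tool_rot: [0.773, 0.634, -0.001, -0.0]
ft_force: [1.1, 0.2, -0.4]
grip_width: 0.0857
```

Run:
```python
from h import *
plan([.5286,-.1251,.2],168.6); print(get_obs()["grip_width"])
```

```text
at [0.6589 0.0907 0.1986] yaw 78.7 q6 109.0 t 8.85 -> shift cm [-23.71  -8.56  -0.12] turn -1.569
0.085667093390283
```

Call:
arm_command --pt "-3.5 -1.3 0" --pt "-7.4 -2.7 0" --pt "-11.3 -4.1 0" --pt "-15.2 -5.5 0" --pt "-19 -6.9 0" --turn '[-0.12,-0.24,-0.36,-0.48,-0.6]' --hand '[0,0,0,0,0]'

```text
clock: 9.27
eef_pos: [0.5537, -0.0832, 0.1982]
tool_rot: [0.549, 0.836, 0.0, 0.001]
ft_force: [0.3, -0.9, 0.5]
grip_width: 0.0855
```

Call:
arm_command --pt "-1.5 -2 0" --pt "-2.5 -3.3 0" --pt "-2.9 -4 0" --pt "-2.9 -4 0" --pt "-2.9 -4 0" --turn '[-0.12,-0.24,-0.36,-0.48,-0.6]' --hand '[0,0,0,0,0]'

```text
clock: 9.68
eef_pos: [0.529, -0.1252, 0.1982]
tool_rot: [0.279, 0.96, 0.0, 0.0]
ft_force: [0.7, 0.1, -0.1]
grip_width: 0.0851
```

Call:
arm_command --pt "0 0 0" --pt "0 0 0" --pt "0 0 0" --pt "0 0 0" --pt "0 0 0" --turn '[-0.12,-0.24,-0.37,-0.37,-0.37]' --hand '[0,0,0,0,0]'

```text
clock: 10.1
eef_pos: [0.5295, -0.1243, 0.1978]
tool_rot: [0.101, 0.995, -0.0, 0.0]
ft_force: [0.4, -0.1, -0.6]
grip_width: 0.0855
```

```bash
cat > look.py <<'E'
from h import *
import sys
n=sys.argv[1]
plan([.5286,-.1251,.2],168.6)
u=np.array([np.cos(np.radians(-11.4)),np.sin(np.radians(-11.4))]);v=np.array([-u[1],u[0]])
def gun(P): return P[...,:2]@u,P[...,:2]@v
for c in ["wrist","top","side"]:
    p,d=camera(c);np.savez(f"{n}_{c}.npz",p=p,d=d);cv2.imwrite(f"pics/{n}_{c}.png",p[...,::-1])
    P=cloud(c,d);gx,gy=gun(P);z=P[...,2]
    if c!="side":
      for x0 in (.528,.543,.558):
        s=(abs(gx-x0)<.008)&(gy>-.08)&(gy<.05)&(z>.045)&(z<.085)
        h=np.sort(gy[s]);k=np.where(np.diff(h)>.006)[0]
        print(c,x0,[(a[0].round(4),a[-1].round(4),len(a)) for a in np.split(h,k+1)])
    x,y=P[...,0],P[...,1]
    rect(P,(abs(x-.659)<.07)&(abs(y-.091)<.07)&(z>.095)&(z<.11),c+" tray top") if ((abs(x-.659)<.07)&(abs(y-.091)<.07)&(z>.095)&(z<.11)).sum()>10 else None
    for nm in ["nozzle","handle_back","trigger_front"]:
        for q in spot_point(c,nm)[:1]: w=atz(c,q["location"],.062);print(c,nm,round(q["conf"],2),np.round(q["location"]),w.round(4),"gun",np.round([w[:2]@u,w[:2]@v],4))
E
python3 look.py a
```

```text
at [ 0.5295 -0.1243  0.1978] yaw 168.5 q6 -2.0 t 10.1 -> shift cm [ 0.07 -0.1  -0.22] turn -0.002
wrist 0.528 [(np.float64(-0.0398), np.float64(-0.0179), 434), (np.float64(0.0061), np.float64(0.0145), 195)]
wrist 0.543 [(np.float64(-0.0395), np.float64(-0.0179), 398), (np.float64(0.0062), np.float64(0.0145), 168)]
wrist 0.558 [(np.float64(-0.0397), np.float64(-0.0179), 375), (np.float64(0.0063), np.float64(0.0145), 160)]
wrist tray top 2611 [658.9  89.7] [38.3 61.1] 78.4 z 0.1011
wrist nozzle 0.84 [281. 396.] [ 0.6387 -0.0154  0.062 ] gun [0.6291 0.1111]
wrist handle_back 0.93 [202. 252.] [ 0.5232 -0.145   0.062 ] gun [ 0.5415 -0.0388]
wrist trigger_front 0.84 [199. 308.] [ 0.5314 -0.0926  0.062 ] gun [0.5392 0.0142]
top 0.528 [(np.float64(0.0077), np.float64(0.0158), 23)]Traceback (most recent call last):
  File "look.py", line 14, in <module>
    print(c,x0,[(a[0].round(4),a[-1].round(4),len(a)) for a in np.split(h,k+1)])
                 ~^^^
IndexError: index 0 is out of bounds for axis 0 with size 0
```

View pics/a_wrist.png

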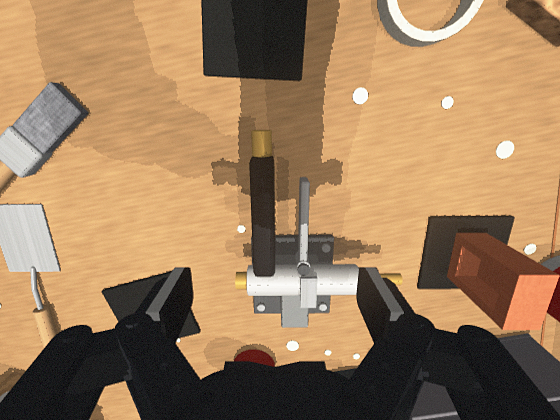

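The picture shows the tray standing on the pad at (490,270) with its hollow towards the nozzle. The handle (262,215) and trigger bar (304,215) sit between the fingers. I'll descend for the first blast.

Call:
arm_command --pt "0.25 -0.25 3.5" --pt "0.25 -0.25 7" --pt "0.25 -0.25 10.5" --pt "0.25 -0.25 13" --pt "0.25 -0.25 14" --turn '[0,0,0,0,0]' --hand '[0,0,0,0.05,0.1]'

```text
clock: 10.77
eef_pos: [0.5233, -0.1254, 0.0533]
tool_rot: [0.1, 0.995, 0.0, -0.004]
ft_force: [-0.2, 0.0, -0.3]
grip_width: 0.0771
```

Call:
arm_command --pt "0 0 0" --pt "0 0 0" --pt "0 0 0" --turn '[0,0,0]' --hand '[0.1,0.1,0.1]'

```text
clock: 11.02
eef_pos: [0.5281, -0.1266, 0.0592]
tool_rot: [0.099, 0.995, -0.0, 0.002]
ft_force: [0.1, -0.1, -0.0]
grip_width: 0.0768
```

Run:
```python
from h import *
plan([.5265,-.1262,.057],168.6);o=get_obs();print(o["grip_width"],o["ft_force"])
```

```text
at [ 0.5281 -0.1266  0.0592] yaw 168.6 q6 -2.0 t 11.02 -> shift cm [0.17 0.   0.22] turn 0.0
0.07683824067271432 [ 0.14798765 -0.10753867 -0.0155754 ]
```

Call:
arm_command --pt "0 0 0" --turn '[0]' --hand '[0.58]'

```text
clock: 11.1
eef_pos: [0.5284, -0.1263, 0.0596]
tool_rot: [0.099, 0.995, 0.0, 0.002]
ft_force: [0.0, 6.2, 4.9]
grip_width: 0.0661
```

Call:
arm_command --pt "0 0 0" --turn '[0]' --hand '[0.58]'

```text
clock: 11.18
eef_pos: [0.5288, -0.124, 0.0599]
tool_rot: [0.098, 0.995, 0.003, 0.003]
ft_force: [0.4, 10.5, 6.3]
grip_width: 0.0546
```

Call:
arm_command --pt "0 0 0" --turn '[0]' --hand '[0.58]'

```text
clock: 11.27
eef_pos: [0.5286, -0.1253, 0.0605]
tool_rot: [0.098, 0.995, 0.001, 0.003]
ft_force: [-4.9, -8.5, 17.1]
grip_width: 0.0416
```

Call:
arm_command --pt "0 0 0" --turn '[0]' --hand '[0.58]'

```text
clock: 11.35
eef_pos: [0.5285, -0.1259, 0.0609]
tool_rot: [0.098, 0.995, 0.0, 0.003]
ft_force: [-2.4, 1.5, 8.7]
grip_width: 0.0399
```

Call:
arm_command --pt "0 0 0" --pt "0 0 0" --pt "0 0 0" --pt "0 0 0" --pt "0 0 0" --turn '[0,0,0,0,0]' --hand '[0.58,0.58,0.58,0.58,0.58]'

```text
clock: 11.77
eef_pos: [0.5285, -0.1259, 0.0609]
tool_rot: [0.098, 0.995, 0.0, 0.003]
ft_force: [-3.7, 2.0, 9.7]
grip_width: 0.0403
```

Call:
arm_command --pt "0 0 0" --pt "0 0 0" --pt "0 0 0" --pt "0 0 0" --pt "0 0 0" --turn '[0,0,0,0,0]' --hand '[0.58,0.58,0.58,0.58,0.58]'

```text
clock: 12.18
eef_pos: [0.5285, -0.1259, 0.0609]
tool_rot: [0.098, 0.995, 0.0, 0.003]
ft_force: [-1.4, 1.1, 9.8]
grip_width: 0.0402
```

Call:
arm_command --pt "0 0 0" --pt "0 0 0" --pt "0 0 0" --pt "0 0 0" --pt "0 0 0" --turn '[0,0,0,0,0]' --hand '[0.58,0,0,0,0]'

```text
clock: 12.6
eef_pos: [0.5272, -0.1264, 0.0585]
tool_rot: [0.099, 0.995, -0.0, 0.001]
ft_force: [-1.7, 0.4, -0.0]
grip_width: 0.0849
```

Call:
arm_command --pt "0 0 0" --pt "0 0 -1" --pt "0 0 -4" --pt "0 0 -8" --pt "0 0 -12" --turn '[0,0,0,0,0]' --hand '[0,0,0,0,0]'

```text
clock: 13.02
eef_pos: [0.5254, -0.1263, 0.1787]
tool_rot: [0.099, 0.995, 0.0, -0.001]
ft_force: [1.4, -0.3, -1.0]
grip_width: 0.0853
```

```bash
sed -i 's/for a in np.split(h,k+1)\])/for a in np.split(h,k+1) if len(a)])/' look.py; python3 look.py b; python3 -c "
from h import *
plan([.659,.090,.2],258.6)"
```

```text
at [ 0.5254 -0.1263  0.1787] yaw 168.6 q6 -2.0 t 13.02 -> shift cm [-0.29  0.18 -2.13] turn -0.0
wrist 0.528 [(np.float64(-0.0403), np.float64(-0.0184), 134), (np.float64(0.0058), np.float64(0.014), 168)]
wrist 0.543 [(np.float64(-0.04), np.float64(-0.0184), 110), (np.float64(0.0058), np.float64(0.0138), 198)]
wrist 0.558 [(np.float64(-0.0395), np.float64(-0.0373), 34), (np.float64(-0.0279), np.float64(-0.0279), 1), (np.float64(-0.0218), np.float64(-0.0183), 37), (np.float64(0.006), np.float64(0.014), 191)]
wrist tray top 1132 [656.6  74.7] [29.4 67.4] 52.4 z 0.103
wrist nozzle 0.65 [296. 410.] [ 0.6557 -0.0103  0.062 ] gun [0.6448 0.1195]
wrist handle_back 0.31 [268. 478.] [0.63   0.0552 0.062 ] gun [0.6067 0.1786]
wrist trigger_front 0.9 [213. 314.] [ 0.5385 -0.0931  0.062 ] gun [0.5463 0.0151]
top 0.528 [(np.float64(0.0079), np.float64(0.0158), 20)]
top 0.543 []
top 0.558 []
top tray top 409 [658.5  91.3] [36.6 60.4] 78.2 z 0.1
top nozzle 0.61 [186. 274.] [ 0.6351 -0.0177  0.062 ] gun [0.6261 0.1082]
top handle_back 0.63 [286. 196.] [0.4007 0.1672 0.062 ] gun [0.3597 0.2431]
top trigger_front 0.53 [229. 307.] [ 0.5325 -0.0939  0.062 ] gun [0.5405 0.0132]
side tray top 263 [658.2  92.2] [39.5 62.5] 77.9 z 0.0993
side nozzle 0.61 [214. 253.] [ 0.6351 -0.017   0.062 ] gun [0.6259 0.1089]
side handle_back 0.79 [195. 305.] [ 0.5289 -0.1433  0.062 ] gun [ 0.5468 -0.036 ]
side trigger_front 0.46 [206. 297.] [ 0.5356 -0.0914  0.062 ] gun [0.5431 0.0162]
at [ 0.5258 -0.126   0.1763] yaw 168.6 q6 -2.0 t 13.62 -> shift cm [-8.79 23.81 -2.39] turn -1.57
```

The trigger is back at its released place (+14 mm) and the tray is unmoved. Next I regrasp it from the other wrist side.

Call:
arm_command --pt "-1.4 3.6 -2" --pt "-2.8 7.5 -2.4" --pt "-4.2 11.3 -2.4" --pt "-5.6 15.1 -2.4" --pt "-7 19 -2.4" --turn '[-0.12,-0.24,-0.36,-0.48,-0.6]' --hand '[0,0,0,0,0]'

```text
clock: 14.03
eef_pos: [0.6332, 0.0478, 0.2011]
tool_rot: [-0.202, 0.979, -0.0, -0.0]
ft_force: [0.7, -0.1, 0.5]
grip_width: 0.0858
```

Call:
arm_command --pt "-2.5 1.8 0" --pt "-3.5 2.5 0" --pt "-4.2 3 0" --pt "-4.2 3 0" --pt "-4.2 3 0" --turn '[-0.12,-0.24,-0.36,-0.48,-0.6]' --hand '[0,0,0,0,0]'

```text
clock: 14.45
eef_pos: [0.6595, 0.0914, 0.2]
tool_rot: [-0.483, 0.875, 0.0, -0.001]
ft_force: [0.9, 0.2, -0.5]
grip_width: 0.0852
```

Call:
arm_command --pt "0 0 0" --pt "0 0 0" --pt "0 0 0" --pt "0 0 0" --pt "0 0 0" --turn '[-0.12,-0.24,-0.37,-0.37,-0.37]' --hand '[0,0,0,0,0]'

```text
clock: 14.87
eef_pos: [0.6593, 0.0903, 0.2007]
tool_rot: [-0.632, 0.775, 0.0, -0.0]
ft_force: [0.1, -0.4, -0.2]
grip_width: 0.0852
```

Run:
```python
from h import *
p,d=camera("wrist");P=cloud("wrist",d);x,y,z=P[...,0],P[...,1],P[...,2]
rect(P,(abs(x-.659)<.05)&(abs(y-.091)<.05)&(z>.096)&(z<.107),"tray")
plan([.6587,.0905,.068],258.5)
```

```text
tray 3033 [659.2  90.1] [37.  60.2] 78.8 z 0.1016
at [0.6593 0.0903 0.2008] yaw -101.6 q6 -71.0 t 14.92 -> shift cm [-1.000e-02  5.000e-02  1.328e+01] turn -6.285
```

Call:
arm_command --pt "0 0 3.5" --pt "0 0 7" --pt "0 0 10" --pt "0 0 12" --pt "0 0 13" --turn '[0,0,0,0,0]' --hand '[0,0,0,0,0]'

```text
clock: 15.33
eef_pos: [0.6569, 0.0899, 0.0671]
tool_rot: [-0.632, 0.775, 0.002, -0.003]
ft_force: [-0.2, -0.5, 0.0]
grip_width: 0.0856
```

Call:
arm_command --pt "0 0 0" --pt "0 0 0" --pt "0 0 0" --pt "0 0 0" --pt "0 0 0" --turn '[0,0,0,0,0]' --hand '[0,0.2,0.35,0.5,0.5]'

```text
clock: 15.75
eef_pos: [0.6611, 0.0905, 0.0739]
tool_rot: [-0.633, 0.774, -0.001, 0.002]
ft_force: [0.7, -1.5, 3.5]
grip_width: 0.0596
```

Call:
arm_command --pt "0 0 0" --pt "0 0 0" --turn '[0,0]' --hand '[0.5,0.5]'

```text
clock: 15.92
eef_pos: [0.6611, 0.0906, 0.0739]
tool_rot: [-0.633, 0.774, -0.001, 0.002]
ft_force: [0.9, 0.4, 7.3]
grip_width: 0.0592
```

Call:
arm_command --pt "0 0 -0.5" --pt "0 0 -1.5" --pt "0 0 -3" --pt "0 0 -4.5" --pt "0 0 -5" --turn '[0,0,0,0,0]' --hand '[0.5,0.5,0.5,0.5,0.5]'

```text
clock: 16.33
eef_pos: [0.6605, 0.0905, 0.1241]
tool_rot: [-0.633, 0.774, -0.001, 0.001]
ft_force: [1.5, 0.4, -1.4]
grip_width: 0.0594
```

Call:
arm_command --pt "0 0 0" --pt "0 0 0" --pt "0 0 0" --pt "0 0 0" --pt "0 0 0" --turn '[0.12,0.24,0.36,0.48,0.6]' --hand '[0.5,0.5,0.5,0.5,0.5]'

```text
clock: 16.75
eef_pos: [0.659, 0.0902, 0.1209]
tool_rot: [-0.373, 0.928, 0.0, -0.001]
ft_force: [0.3, -0.8, -1.8]
grip_width: 0.0596
```

Call:
arm_command --pt "0 0 0" --pt "0 0 0" --pt "0 0 0" --pt "0 0 0" --pt "0 0 0" --turn '[0.12,0.24,0.36,0.48,0.6]' --hand '[0.5,0.5,0.5,0.5,0.5]'

```text
clock: 17.17
eef_pos: [0.659, 0.0903, 0.1208]
tool_rot: [-0.083, 0.997, -0.0, -0.001]
ft_force: [-0.6, 0.3, -2.4]
grip_width: 0.0595
```

Call:
arm_command --pt "0 0 0" --pt "0 0 0" --pt "0 0 0" --pt "0 0 0" --pt "0 0 0" --turn '[0.12,0.24,0.36,0.48,0.6]' --hand '[0.5,0.5,0.5,0.5,0.5]'

```text
clock: 17.58
eef_pos: [0.659, 0.0903, 0.1208]
tool_rot: [0.216, 0.976, -0.0, -0.001]
ft_force: [-0.1, 0.7, -2.1]
grip_width: 0.0596
```

Call:
arm_command --pt "0 0 0" --pt "0 0 0" --pt "0 0 0" --pt "0 0 0" --pt "0 0 0" --turn '[0.12,0.24,0.36,0.48,0.6]' --hand '[0.5,0.5,0.5,0.5,0.5]'

```text
clock: 18.0
eef_pos: [0.659, 0.0903, 0.1209]
tool_rot: [0.495, 0.869, -0.0, -0.0]
ft_force: [0.2, 0.8, -3.0]
grip_width: 0.0594
```

Call:
arm_command --pt "0 0 0" --pt "0 0 0" --pt "0 0 0" --pt "0 0 0" --pt "0 0 0" --turn '[0.12,0.24,0.36,0.48,0.6]' --hand '[0.5,0.5,0.5,0.5,0.5]'

```text
clock: 18.42
eef_pos: [0.659, 0.0903, 0.1209]
tool_rot: [0.729, 0.684, -0.001, -0.0]
ft_force: [1.3, 1.0, -1.9]
grip_width: 0.0597
```

Call:
arm_command --pt "0 0 0" --pt "0 0 0" --pt "0 0 0" --turn '[0.1,0.14,0.14]' --hand '[0.5,0.5,0.5]'

```text
clock: 18.67
eef_pos: [0.6591, 0.0903, 0.1209]
tool_rot: [0.774, 0.634, -0.0, -0.0]
ft_force: [0.1, 0.1, -2.6]
grip_width: 0.0596
```

```bash
python3 -c "
from h import *
plan([.659,.0905,.074],78.6)"
```

```text
at [0.6591 0.0903 0.1209] yaw 78.6 q6 109.0 t 18.67 -> shift cm [ 0.02 -0.01  4.69] turn 0.001
```

Yaw is 78.6°, centred. Lowering slowly with ramped steps.

Call:
arm_command --pt "0 0 0.8" --pt "0 0 1.8" --pt "0 0 2.8" --pt "0 0 3.5" --pt "0 0 4" --turn '[0,0,0,0,0]' --hand '[0.5,0.5,0.5,0.5,0.5]'

```text
clock: 19.08
eef_pos: [0.6582, 0.0902, 0.0789]
tool_rot: [0.773, 0.634, -0.001, -0.001]
ft_force: [-1.5, 0.6, -2.3]
grip_width: 0.0594
```

Call:
arm_command --pt "0 0 0" --pt "0 0 0.15" --pt "0 0 0.3" --pt "0 0 0.45" --pt "0 0 0.5" --turn '[0,0,0,0,0]' --hand '[0.5,0.5,0.5,0.5,0.5]'

```text
clock: 19.5
eef_pos: [0.6597, 0.0904, 0.0766]
tool_rot: [0.773, 0.634, 0.0, 0.0]
ft_force: [-0.8, 0.1, -2.1]
grip_width: 0.0596
```

Call:
arm_command --pt "0 0 0.1" --pt "0 0 0.1" --turn '[0,0]' --hand '[0.5,0.5]'

```text
clock: 19.67
eef_pos: [0.6595, 0.0903, 0.0754]
tool_rot: [0.773, 0.634, 0.0, 0.0]
ft_force: [-0.4, 0.7, -0.7]
grip_width: 0.0592
```

Call:
arm_command --pt "0 0 0.1" --pt "0 0 0.1" --turn '[0,0]' --hand '[0.5,0.5]'

```text
clock: 19.83
eef_pos: [0.6594, 0.0903, 0.0743]
tool_rot: [0.773, 0.634, -0.0, 0.0]
ft_force: [-0.5, -0.9, -2.1]
grip_width: 0.0595
```

Call:
arm_command --pt "0 0 0.1" --pt "0 0 0.1" --turn '[0,0]' --hand '[0.5,0.5]'

```text
clock: 20.0
eef_pos: [0.6596, 0.0903, 0.0739]
tool_rot: [0.773, 0.634, 0.0, 0.0]
ft_force: [-0.1, 1.1, 0.9]
grip_width: 0.0595
```

Call:
arm_command --pt "0 0 0.1" --pt "0 0 0.1" --turn '[0,0]' --hand '[0.5,0.5]'

```text
clock: 20.17
eef_pos: [0.6596, 0.0904, 0.0739]
tool_rot: [0.773, 0.634, 0.0, 0.0]
ft_force: [-2.3, 0.0, 6.9]
grip_width: 0.0592
```

The tray is down. I'll release, lift and repeat the move to the handle.

Call:
arm_command --pt "0 0 0" --pt "0 0 0" --pt "0 0 0" --pt "0 0 0" --pt "0 0 0" --turn '[0,0,0,0,0]' --hand '[0.3,0.2,0,0,0]'

```text
clock: 20.58
eef_pos: [0.6595, 0.0903, 0.0721]
tool_rot: [0.773, 0.634, 0.0, 0.0]
ft_force: [-0.8, -0.4, 0.5]
grip_width: 0.0854
```

Call:
arm_command --pt "0 0 -1" --pt "0 0 -3" --pt "0 0 -6" --pt "0 0 -9.5" --pt "0 0 -13" --turn '[0,0,0,0,0]' --hand '[0,0,0,0,0]'

```text
clock: 21.0
eef_pos: [0.6589, 0.0902, 0.2037]
tool_rot: [0.773, 0.634, -0.001, -0.0]
ft_force: [0.6, -0.2, 0.2]
grip_width: 0.0852
```

Call:
arm_command --pt "-3.5 -1.3 0" --pt "-7.4 -2.7 0" --pt "-11.3 -4.1 0" --pt "-15.2 -5.5 0" --pt "-19 -6.9 0" --turn '[-0.12,-0.24,-0.36,-0.48,-0.6]' --hand '[0,0,0,0,0]'

```text
clock: 21.42
eef_pos: [0.5536, -0.0835, 0.2033]
tool_rot: [0.549, 0.836, 0.0, 0.001]
ft_force: [0.2, -0.3, -0.3]
grip_width: 0.0856
```

Call:
arm_command --pt "-1.5 -2 0" --pt "-2.5 -3.3 0" --pt "-2.9 -4 0" --pt "-2.9 -4 0" --pt "-2.9 -4 0" --turn '[-0.12,-0.24,-0.36,-0.48,-0.6]' --hand '[0,0,0,0,0]'

```text
clock: 21.83
eef_pos: [0.5288, -0.1255, 0.2033]
tool_rot: [0.279, 0.96, 0.0, 0.001]
ft_force: [0.3, -0.4, -0.7]
grip_width: 0.0852
```

Call:
arm_command --pt "0 0 0" --pt "0 0 0" --pt "0 0 0" --pt "0 0 0" --pt "0 0 0" --turn '[-0.12,-0.24,-0.37,-0.37,-0.37]' --hand '[0,0,0,0,0]'

```text
clock: 22.25
eef_pos: [0.5293, -0.1246, 0.2029]
tool_rot: [0.101, 0.995, -0.0, 0.0]
ft_force: [0.1, 0.6, -0.7]
grip_width: 0.0858
```

```bash
python3 look.py c; python3 -c "
from h import *
plan([.5265,-.1262,.057],168.6)"
```

```text
at [ 0.5293 -0.1246  0.2029] yaw 168.4 q6 -2.0 t 22.25 -> shift cm [ 0.06 -0.07  0.29] turn -0.003
wrist 0.528 [(np.float64(-0.0398), np.float64(-0.0182), 406), (np.float64(0.0061), np.float64(0.0143), 177)]
wrist 0.543 [(np.float64(-0.0398), np.float64(-0.0183), 377), (np.float64(0.0062), np.float64(0.0139), 162)]
wrist 0.558 [(np.float64(-0.0396), np.float64(-0.0183), 361), (np.float64(0.0064), np.float64(0.0144), 148)]
wrist tray top 2544 [659.5  90.4] [38.3 61.5] 78.6 z 0.1012
wrist nozzle 0.93 [278. 397.] [ 0.6385 -0.0136  0.062 ] gun [0.6286 0.1129]
wrist handle_back 0.84 [200. 252.] [ 0.5228 -0.1454  0.062 ] gun [ 0.5412 -0.0392]
top 0.528 [(np.float64(0.0078), np.float64(0.0159), 23)]
top 0.543 []
top 0.558 []
top tray top 411 [659.1  92.2] [36.2 60.5] 78.5 z 0.0999
top nozzle 0.81 [184. 273.] [ 0.6394 -0.0136  0.062 ] gun [0.6295 0.113 ]
top trigger_front 0.47 [230. 308.] [ 0.531  -0.0968  0.062 ] gun [0.5397 0.0101]
side tray top 262 [658.2  91.9] [42.3 63.2] 76.5 z 0.0995
side nozzle 0.71 [219. 253.] [0.6283 0.0024 0.062 ] gun [0.6154 0.1266]
side handle_back 0.74 [197. 305.] [ 0.5278 -0.1333  0.062 ] gun [ 0.5437 -0.0264]
side trigger_front 0.57 [207. 296.] [ 0.536  -0.0847  0.062 ] gun [0.5421 0.0229]
at [ 0.5291 -0.1245  0.2023] yaw 168.6 q6 -2.0 t 22.85 -> shift cm [ 0.22 -0.22 14.53] turn -0.001
```

View pics/c_wrist.png

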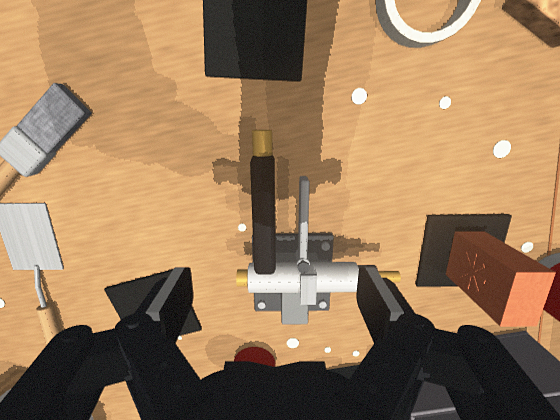

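The tray at (490,270) now shows its closed, star-marked back to the nozzle, square and centred on the pad. Second blast follows.

Call:
arm_command --pt "0.25 -0.25 3.5" --pt "0.25 -0.25 7" --pt "0.25 -0.25 10.5" --pt "0.25 -0.25 13.4" --pt "0.25 -0.25 14.5" --turn '[0,0,0,0,0]' --hand '[0,0,0,0.05,0.1]'

```text
clock: 23.27
eef_pos: [0.5229, -0.1257, 0.0528]
tool_rot: [0.1, 0.995, 0.001, -0.004]
ft_force: [-0.6, 0.1, 0.3]
grip_width: 0.0768
```

Call:
arm_command --pt "0 0 0" --pt "0 0 0" --pt "0 0 0" --turn '[0,0,0]' --hand '[0.1,0.1,0.1]'

```text
clock: 23.52
eef_pos: [0.5273, -0.1267, 0.0586]
tool_rot: [0.1, 0.995, -0.0, 0.001]
ft_force: [0.4, -0.2, 0.6]
grip_width: 0.0767
```

Call:
arm_command --pt "0 0 0" --pt "0 0 0" --pt "0 0 0" --turn '[0,0,0]' --hand '[0.58,0.58,0.58]'

```text
clock: 23.77
eef_pos: [0.5283, -0.1253, 0.0604]
tool_rot: [0.099, 0.995, 0.001, 0.003]
ft_force: [-6.6, -7.7, 14.9]
grip_width: 0.0415
```

Call:
arm_command --pt "0 0 0" --turn '[0]' --hand '[0.58]'

```text
clock: 23.85
eef_pos: [0.5282, -0.1259, 0.0607]
tool_rot: [0.099, 0.995, 0.001, 0.003]
ft_force: [-1.3, 1.8, 9.3]
grip_width: 0.0401
```

Call:
arm_command --pt "0 0 0" --pt "0 0 0" --pt "0 0 0" --pt "0 0 0" --pt "0 0 0" --turn '[0,0,0,0,0]' --hand '[0.58,0.58,0.58,0.58,0.58]'

```text
clock: 24.27
eef_pos: [0.5282, -0.1259, 0.0607]
tool_rot: [0.099, 0.995, 0.001, 0.003]
ft_force: [-2.4, 2.4, 9.2]
grip_width: 0.0395
```

Call:
arm_command --pt "0 0 0" --pt "0 0 0" --pt "0 0 0" --pt "0 0 0" --pt "0 0 0" --turn '[0,0,0,0,0]' --hand '[0.58,0.58,0.58,0.58,0.58]'

```text
clock: 24.68
eef_pos: [0.5282, -0.1259, 0.0607]
tool_rot: [0.099, 0.995, 0.001, 0.003]
ft_force: [-2.4, 1.9, 8.9]
grip_width: 0.0399
```

Call:
arm_command --pt "0 0 0" --pt "0 0 0" --pt "0 0 0" --pt "0 0 0" --pt "0 0 0" --turn '[0,0,0,0,0]' --hand '[0.58,0,0,0,0]'

```text
clock: 25.1
eef_pos: [0.527, -0.1267, 0.0585]
tool_rot: [0.099, 0.995, -0.001, 0.001]
ft_force: [-0.7, -0.6, 0.9]
grip_width: 0.0846
```

Call:
arm_command --pt "0 0 0" --pt "0 0 -1" --pt "0 0 -4" --pt "0 0 -8" --pt "0 0 -12" --turn '[0,0,0,0,0]' --hand '[0,0,0,0,0]'

```text
clock: 25.52
eef_pos: [0.5252, -0.1266, 0.1787]
tool_rot: [0.1, 0.995, 0.0, -0.001]
ft_force: [1.4, 0.0, 0.1]
grip_width: 0.0856
```

Call:
arm_command --pt "0 0 -2" --pt "0 0 -3" --pt "0 0 -3" --pt "0 0 -3" --pt "0 0 -3" --turn '[0,0,0,0,0]' --hand '[0,0,0,0,0]'

```text
clock: 25.93
eef_pos: [0.5249, -0.1263, 0.2053]
tool_rot: [0.1, 0.995, 0.0, -0.002]
ft_force: [-0.3, 0.1, -0.6]
grip_width: 0.0852
```

```bash
python3 look.py e | grep -v -e nozzle -e handle_b
```

```text
at [ 0.5249 -0.1263  0.2053] yaw 168.6 q6 -2.0 t 25.93 -> shift cm [-0.34  0.19  0.53] turn -0.001
wrist 0.528 [(np.float64(-0.0398), np.float64(-0.0179), 396), (np.float64(0.0061), np.float64(0.0143), 170)]
wrist 0.543 [(np.float64(-0.039), np.float64(-0.0179), 373), (np.float64(0.0062), np.float64(0.0139), 160)]
wrist 0.558 [(np.float64(-0.0395), np.float64(-0.0178), 353), (np.float64(0.0063), np.float64(0.0145), 153)]
wrist tray top 2425 [659.   91.1] [39.1 61.1] 78.6 z 0.1009
wrist trigger_front 0.91 [204. 309.] [ 0.5342 -0.094   0.062 ] gun [0.5423 0.0134]
top 0.528 [(np.float64(0.0078), np.float64(0.0157), 20)]
top 0.543 [(np.float64(0.0142), np.float64(0.0142), 1)]
top 0.558 []
top tray top 403 [659.1  92.4] [36.8 60.4] 76.9 z 0.1
top trigger_front 0.4 [228. 305.] [ 0.5356 -0.089   0.062 ] gun [0.5426 0.0186]
side tray top 265 [658.4  92.8] [41.5 63.7] 77.4 z 0.0993
side trigger_front 0.65 [206. 296.] [ 0.539  -0.0902  0.062 ] gun [0.5462 0.0181]
```

View pics/e_wrist.png

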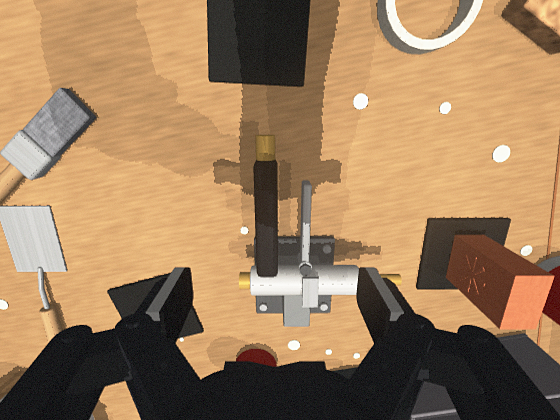

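The tray stands with its back to the nozzle, the trigger is released and the arm is clear. I'll hand in.

```bash
python3 -c "
from workcell import *
print(job_done())"
```

```text
the job is handed in; nothing more can be done
None
```

The job is done and handed in at about 26.5 s on the robot clock. I blasted the tray's hollow side, turned it half round on the pad, then blasted its closed back. The gripper held the trigger at about 40 mm, its stop, for about 1.0 s each time.

**Last checks:**
- **Tray:** it stands upright with its closed back to the nozzle, centred within about 1–2 mm of the pad's centre. The wrist camera shows it square; the top and side views differ from that by 1–2°.
- **Trigger:** its front face reads +14 mm in the gun's axes, the same as before the first squeeze.
- **Arm:** it is clear of everything, with the gripper open.

**Flaws:** The first set-down was firmer than planned: the wrist read about 61 N for a moment, under the 120 N limit, and the tray slid about 2–3 mm in the grip. It still stood in place, and I made the second set-down slowly at about 7 N. I did not measure the other objects again at the end.

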